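# Press a drill bush home and ease the lever back

## Robot

A 7-joint arm with a two-finger parallel gripper is mounted at the origin on a cart in front of the work surface, level with it; the furniture and walls round the work are solid. World frame = base frame: x ahead of the robot, y to its left, z up, the work surface at z = 0. Lengths are in m, angles in rad, forces in N, time in s.
With the tool pointing down it reaches from about 0.4 to 0.85 m from the base axis. Payload 10.4 kg.
Tool frame: the origin (TCP) lies midway between the tips of the shut fingers; the grasp point (between the pads) lies 19 mm behind it (r.grasp_offset is the distance from the TCP to the grasp point, in m); z points along the fingers, y is the line along which they close (so a half turn about z gives the same grasp; the last joint's range is limited). The gripper opens to 87 mm and grips with 3 to 60 N. Pads are 19 mm wide; open, the fingers measure 117 mm over their backs; the gripper's body (75 mm by 190 mm) begins 51 mm behind the grasp point.
Start: joints at [-1.292, 0.332, -0.065, 1.46, 0.022, 1.35, -0.088], TCP at [0.186, 0.597, 0.223] pointing down, gripper open.
Joint ranges: [-2.6, 2.6], [-0.5, 2.12], [-1.47, 1.34], [0.16, 2.42], [-1.27, 4.41], [0.06, 2.06], [-2.6, 2.6]. Speed limits (rad/s): [2.22, 2.22, 2.79, 2.79, 3.14, 3.14, 3.14].

## Interface

Orientations are given as a unit quaternion [x, y, z, w].
In Python, from bench import r gives the robot as it stands.
- The arm moves only by the tool drive_tool, never from a script. Its argument "moves" is a list that holds one entry, the list of rows, each a list of 7 numbers: the shift along the tool's x, y, z in m, then the turn, a rotation vector about the tool's x, y, z in rad, then the opening, from 0 (shut) to 1 (fully open). In form: [[[tx, ty, tz, ax, ay, az, jaw], ...]]. A call has 1 to 10 rows; each row shifts and turns the commanded pose from where the row before left it, along the tool's axes as they then stand; what a row does not reach is not made up. A row lasts 1/10 s, in which the tool goes at most 50 mm and 8.59 degrees, less where a joint would pass 70% of its speed; a pose out of reach is approached as far as the arm can. A call is refused whole if a number of a shift passes 0.05 or a number of a turn 0.15, either way. A call with a gripper value outside its range is refused whole. The fingers move at their own pace and stop on an object; "squeeze" is the grip in N (left out, the last holds). Time passes only in rows, so rows that do not move let the fingers close. It gives the time, the measured TCP pose, the force, the opening and the grip force at its end, in the units of the state.
- r.read_state(): the state, without advancing time (a new reading comes with each control period).
- r.camera(name): name is "scene" or "side" or "wrist"; returns the picture (420x560x3 uint8, red, green, blue); there is no depth.
- r.camera_info(name): a dict with "mtx" (3x3 intrinsics, pixels), "rvec" (rotation vector, rad) and "tvec" (3), from world to camera coordinates, as OpenCV has them; the wrist camera has in their place "T_tool_cam" (4x4, takes a point from camera to tool coordinates, whose origin is the TCP and whose axes are the flange's). Camera axes: x right, y down, z forward; pixel columns grow to the right and rows downward; lengths in m; the calibration is good to about 2 mm. A picture is of the moment at which its call begins: read the wrist's pose just before it. camera_info takes no time and is no camera call.
- r.close_job(): hands the job in; it is judged then, once.
Trained networks look in the newest picture that a camera, given by its name, has taken for a name from the list of things; names that differ only in an ending like _2 or _b are one class to them, and where a whole thing is asked for, a point or a joint stands for the part that bears it (a point fixed in the world has none). Each returns a list of dicts, best first, with "conf" (0 to 1); they miss things now and then, are a little off and sometimes report something else, mostly with a low value. They report only what shows in the picture. A call takes as long as a camera call. They do not tell look-alikes from the thing itself.
- r.find_in(camera, query): "bbox" ([left, top, right, bottom] in pixels, round what is visible of it).
- r.place_of(camera, query): "at" ([column, row] in pixels: a listed point, or the origin of a listed thing).
The state is a dict: "time": time; "joint_positions": joint angles; "joint_vel": joint speeds; "joint_torque": joint torques, N m; "ee_pos": TCP position; "eef_rot": TCP orientation; "ft_force": force on the tool from outside, world axes, zero at the start; "torque": the same for the moment, N m; "width": finger opening in m; "grip_force": force on a finger pad.
Only numpy, scipy, OpenCV 4.12 (cv2) and the standard library are available. Lean on these libraries where they do the work, as an engineer would, in place of code of your own. Each camera call takes 0.05 s, during which the arm holds its last target. There are 200 camera calls.

## Task

One steel bush in the wooden drill-guide block still stands proud. Slide the block along the board under the lever press until it sits snugly against both the fence and the end stop, press the lever down until the bush is fully home with its flange on the wood, then let the sprung lever come back up slowly under control to its rest, never letting it fly up. Leave the block in place under the press and do not disturb the other things on the bench.

Things in the scene. Friction and masses are not known exactly. Their poses are not given: they have to be found in the camera images.
- press: Grey cast lever press with its plywood board, one fixed unit. Origin on the bench straight under the ram axis; x points to the back (column side), y left along the fence, z up. The board is 18 mm thick and reaches x -78 to +47, y -90 to +280 mm. The head covers x -39 to +102, y -35 to +41, z 130 to 230 mm; the column is behind the fence. Left of and in front of the head it is open above.
- fence (a point): Point on the front face of the wooden fence at the back of the board, at board level, in the press's frame at x = +25, y = +80, z = 18 mm. The fence runs along the press's y from -70 to +230 mm and stands 26 mm high above the board, with its upright face looking to -x (to the front).
- end_stop (a point): Centre of the left face, at board level, of the wooden end stop on the right end of the board: in the press's frame x = +2, y = -35, z = 18 mm. The face is 44 mm wide, 26 mm high and looks to the left (+y), square to the fence.
- lever (a joint): Angle of the press lever in rad: 0 = at rest, up at its stop, 0.60 rad above level; grows as it is pressed down; travel ends at 1.0. A bush is home at about 0.82. A return spring lifts it all the way: about 3 N at the grip at the top, 9 N low down; pressing the bush takes up to about 16 N. Let go when down it flies up; slower than 2 rad/s (0.34 m/s at the grip) is a slow return. Within 0.08 of rest it may be let go.
- lever_axis (a point): Point on the lever's turning axis in the middle of the lever: in the press's frame x = +26, y = -70, z = 187 mm. The axis is parallel to the press's y. The lever points from here to the front (-x of the press) and up, and its grip end swings straight down.
- lever_grip (a point): Point on the lever's centre line inside its black rubber grip, 170 mm from the lever's axis; it moves with the lever. The grip is a round sleeve 25 mm thick that covers 118 to 217 mm from the axis; it can be pushed down from above.
- ram_face (a point): Centre of the underside of the steel ram (round foot of 24 mm diameter). The ram comes straight down 22 mm for each rad of the lever. At rest its face is 75 mm above the bench.
- guide_block: Light wooden block 50 (x) x 170 (y) x 35 mm (z), lying loose on the press's board to the left of the press, about 0.28 kg. Origin at the centre of its underside. A bush already fully home lies at y = +50 mm, the proud one at y = -50 mm (the end towards the press). Against fence and stop its origin is at x = 0, y = +50 mm, z = 18 mm in the press's frame, and the proud bush is then under the ram.
- bush (a joint): How far the proud bush has been pushed in, in m: 0 = flange underside 10 mm above the wood, 0.010 = fully home, flange on the wood. A press fit, it needs about 40 N and stays where it is left.
- bush_top (a point): Centre of the top of the proud bush's flange (flange 24 mm in diameter, 4 mm thick). It stands 39 mm above the block's underside when home.
- mallet: Wooden mallet lying on the bench to the right of the press, handle to the back, 342 mm long, head 118 x 89 x 60 mm; bystander. Origin under its middle.
- brush: Flat bench brush 60 x 215 x 15 mm lying in front of the board; bystander. Origin under its middle.
- tape_measure: Tape measure standing on the bench to the right of the press column, 58 x 77 x 62 mm; bystander. Origin under its middle.
Mind the look-alikes: they are no part of the job. Of the things that look like the guide_block, the larger one is meant.

How it is judged:
By the outcome, as a careful person would: the job done as asked, in the order asked, and still so for the second after the job is handed in, with the robot touching nothing.
It also fails if it takes over 72 s, if anything falls off the work surface, if the arm or the gripper's body presses on something with over 40 N, if the wrist force passes 120 N, or if a joint passes its speed limit or range.

## Working session

There is one attempt and no reset: what is moved stays moved. The work goes in short steps, Python scripts to look and compute and a tool call to move; the robot and the scene stay as the last step left them, time stands still between calls to the robot, and variables do not carry over. Pictures are saved under pics/ and viewed, at most 10 in all, crops included, and the job is handed in when it is done.

Besides the shell and the picture viewer there is one more tool, called after ">>>" as name(argument=value, ...), one argument or row to a line, values as JSON. drive_tool: Moves the arm, as the interface text tells. Its arguments: {"type":"object","properties":{"moves":{"type":"array"},"squeeze":{"type":"number"}},"required":["moves"]}

```bash
mkdir -p pics; ls; cat > h.py <<'E'
import numpy as np,cv2
from bench import r
from scipy.spatial.transform import Rotation as R
def cam(n):
    i=r.camera_info(n)
    if 'rvec' in i:
        return np.array(i['mtx']),cv2.Rodrigues(np.array(i['rvec'],float))[0],np.array(i['tvec'],float).ravel()
    s=r.read_state();T=np.eye(4);T[:3,:3]=R.from_quat(s['eef_rot']).as_matrix();T[:3,3]=s['ee_pos']
    C=np.linalg.inv(T@np.array(i['T_tool_cam']));return np.array(i['mtx']),C[:3,:3],C[:3,3]
def proj(c,P):
    K,Rm,t=c;p=(np.atleast_2d(P)@Rm.T+t)@K.T;return p[:,:2]/p[:,2:]
def onz(c,uv,z):
    K,Rm,t=c;o=-Rm.T@t;d=Rm.T@np.linalg.inv(K)@np.array([uv[0],uv[1],1.]);return o+d*(z-o[2])/d[2]
def save(n,im): cv2.imwrite('pics/'+n+'.png',cv2.cvtColor(im,cv2.COLOR_RGB2BGR))
E
python3 - <<'E'
from h import *
ims=[]
np.set_printoptions(precision=3,suppress=True)
for n in('scene','side'):
    im=r.camera(n);save(n,im);c=cam(n)
    print(n,'campos',-c[1].T@c[2])
    for q in['press','fence','end_stop','lever_axis','lever_grip','ram_face','guide_block','bush_top','mallet','brush','tape_measure']:
        print(q,[(np.round(d['at'],1).tolist(),round(d['conf'],2)) for d in r.place_of(n,q)][:4])
print(r.read_state())
E
```

```text
pics
scene campos [ 0.232 -0.78   0.896]
press [([284.3, 230.8], 0.71)]
fence [([269.3, 207.8], 0.65)]
end_stop []
lever_axis [([309.3, 194.7], 0.74), ([285.1, 235.1], 0.41)]
lever_grip [([261.7, 191.8], 0.67)]
ram_face [([286.1, 213.3], 0.55)]
guide_block [([312.2, 291.8], 0.95), ([248.7, 204.0], 0.77)]
bush_top [([252.0, 200.4], 0.59), ([319.5, 294.5], 0.48)]
mallet [([329.2, 330.7], 0.91)]
brush [([217.0, 259.3], 0.71)]
tape_measure [([364.4, 278.8], 0.69), ([282.3, 231.1], 0.69), ([310.0, 197.4], 0.31)]
side campos [0.587 0.606 0.566]
press [([258.4, 306.5], 0.97)]
fence [([255.1, 320.4], 0.83)]
end_stop [([258.8, 287.9], 0.64), ([259.6, 274.1], 0.26)]
lever_axis [([241.6, 205.1], 0.85)]
lever_grip [([306.8, 157.5], 0.84), ([288.8, 230.3], 0.37)]
ram_face [([259.2, 273.0], 0.9)]
guide_block [([283.1, 349.7], 0.85), ([280.0, 250.8], 0.58)]
bush_top [([285.2, 304.0], 0.53), ([279.4, 231.1], 0.42)]
mallet [([288.0, 233.3], 0.55)]
brush [([364.4, 312.2], 0.79)]
tape_measure []
{'time': 1.2, 'joint_positions': array([-1.292,  0.332, -0.065,  1.46 ,  0.022,  1.35 , -0.089]), 'joint_vel': array([-0.001, -0.   ,  0.001,  0.   , -0.   , -0.   ,  0.   ]), 'joint_torque': array([ -0.   , -62.303,   0.025, -39.014,  -0.061,   0.031,   0.   ]), 'ee_pos': array([0.186, 0.597, 0.223]), 'eef_rot': array([0.15 , 0.989, 0.   , 0.   ]), 'ft_force': array([ 0.071,  0.277, -0.044]), 'torque': array([-0.021,  0.064, -0.014]), 'grip_force': 0.0, 'width': 0.0870483618988487}
```

View pics/scene.png

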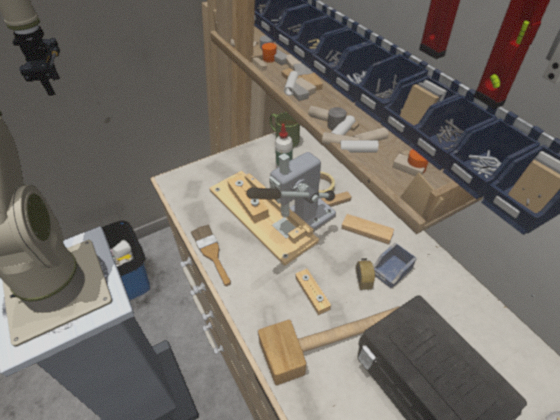

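View pics/side.png

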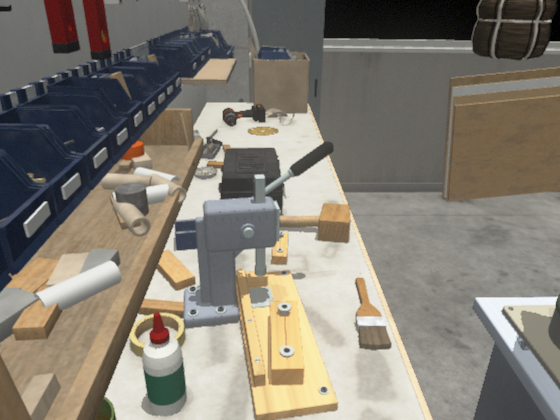

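```bash
cat > fit.py <<'E'
from h import *
from scipy.optimize import least_squares
np.set_printoptions(precision=4,suppress=True)
PT={'press':(0,0,0),'fence':(25,80,18),'end_stop':(2,-35,18),'lever_axis':(26,-70,187),'lever_grip':(26-170*np.cos(.6),-70,187+170*np.sin(.6)),'ram_face':(0,0,75)}
def tf(p,L): c,s=np.cos(p[2]),np.sin(p[2]);L=np.atleast_2d(L)/1000.;return np.c_[p[0]+c*L[:,0]-s*L[:,1],p[1]+s*L[:,0]+c*L[:,1],L[:,2]]
def fit(obs,x0):
    f=lambda p:np.concatenate([(proj(c,tf(p,L))[0]-uv) for c,L,uv in obs])
    s=least_squares(f,x0,loss='soft_l1',f_scale=2);return s.x,f(s.x).reshape(-1,2)
E
python3 - <<'E'
from fit import *
C={n:cam(n) for n in('scene','side')}
o=[('scene','press',(284.3,230.8)),('scene','fence',(269.3,207.8)),('scene','lever_axis',(309.3,194.7)),('scene','lever_grip',(261.7,191.8)),('scene','ram_face',(286.1,213.3)),
('side','press',(258.4,306.5)),('side','fence',(255.1,320.4)),('side','end_stop',(258.8,287.9)),('side','lever_axis',(241.6,205.1)),('side','lever_grip',(306.8,157.5)),('side','ram_face',(259.2,273))]
print(onz(C['side'],(258.4,306.5),0),onz(C['scene'],(284.3,230.8),0))
p,res=fit([(C[a],PT[b],u) for a,b,u in o],[*onz(C['side'],(258.4,306.5),0)[:2],0]);print('press',p);print(res)
ob=[('scene',(0,0,18),(248.7,204)),('side',(0,0,18),(283.1,349.7)),('scene',(0,-50,67),(252.,200.4)),('side',(0,-50,67),(285.2,304.))]
b,res=fit([(C[a],L,u) for a,L,u in ob],[*onz(C['side'],(283,350),.018)[:2],p[2]]);print('block',b);print(res)
for n in C:
    im=cv2.cvtColor(cv2.imread(f'pics/{n}.png'),cv2.COLOR_BGR2RGB)
    im=cv2.resize(im,None,fx=3,fy=3,interpolation=cv2.INTER_CUBIC)
    def poly(P,col):cv2.polylines(im,[np.int32(np.round((proj(C[n],P)+.5)*3))],True,col,1)
    poly(tf(p,[(x,y,18) for x,y in((-78,-90),(47,-90),(47,280),(-78,280))]),(255,0,0))
    poly(tf(p,[(25,y,z) for y,z in((-70,18),(230,18),(230,44),(-70,44))]),(0,0,255))
    poly(tf(b,[(x,y,53) for x,y in((-25,-85),(25,-85),(25,85),(-25,85))]),(0,255,0))
    for q in PT: cv2.circle(im,tuple(np.int32((proj(C[n],tf(p,PT[q]))[0]+.5)*3)),4,(255,0,255),1)
    c=(np.array(proj(C[n],tf(p,(0,60,50)))[0])*3).astype(int)
    save(n+'_ov',im[max(0,c[1]-280):c[1]+300,max(0,c[0]-300):c[0]+300])
np.save('pb.npy',np.r_[p,b])
E
```

```text
[ 0.6035 -0.1318  0.    ] [ 0.6017 -0.1365  0.    ]
press [ 0.5997 -0.1381  0.1788]
[[-0.3037  0.6341]
 [ 3.2883 -0.2107]
 [ 0.3378 -0.7044]
 [ 1.5944  1.4865]
 [-2.4622  0.5841]
 [ 1.9034 -1.9625]
 [-0.9918  4.107 ]
 [-2.3311 -0.4583]
 [-0.9994  2.7347]
 [ 4.2157  0.0974]
 [ 0.782   0.4471]]
block [ 0.5587  0.0051 -0.1066]
[[-0.8618 -2.38  ]
 [-0.0568 -2.7898]
 [ 0.8288  0.7846]
 [ 0.229   2.1052]]
```

View pics/side_ov.png

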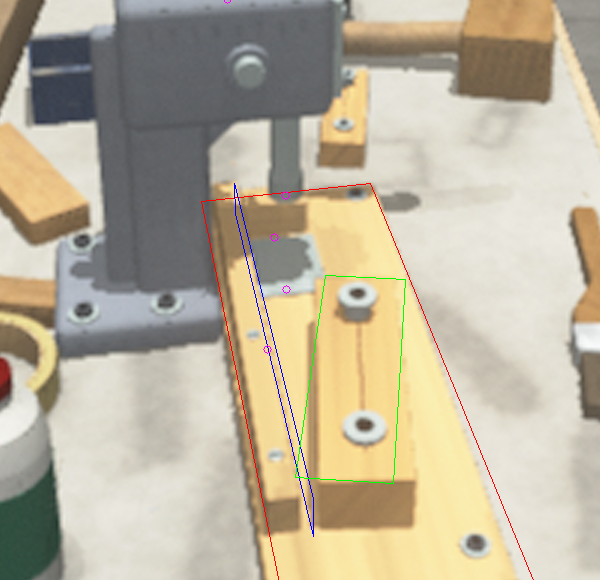

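View pics/scene_ov.png

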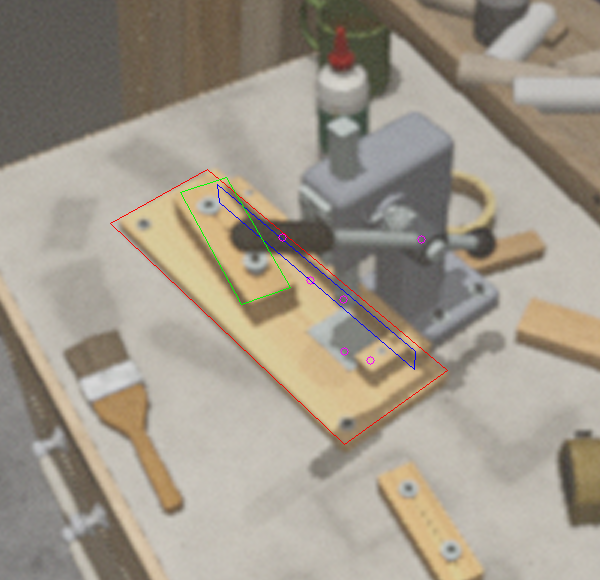

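>>> drive_tool(
  moves=[
    [[-0.034,-0.035,-0.015,0,0,0,1],[-0.034,-0.035,-0.015,0,0,0,1],[-0.034,-0.035,-0.015,0,0,0,1],[-0.034,-0.035,-0.015,0,0,0,1],[-0.034,-0.035,-0.015,0,0,0,1],[-0.034,-0.035,-0.015,0,0,0,1],[-0.034,-0.035,-0.015,0,0,0,1],[-0.034,-0.035,-0.015,0,0,0,1],[-0.034,-0.035,-0.015,0,0,0,1],[-0.034,-0.035,-0.015,0,0,0,1]],
  ],
)

```text
time: 2.2
ee_pos: [0.4023, 0.1684, 0.3704]
eef_rot: [0.15, 0.989, 0.001, 0.0]
ft_force: [0.2, 0.6, 0.1]
width: 0.0871
grip_force: 0.0
```

>>> drive_tool(
  moves=[
    [[-0.034,-0.035,-0.015,0,0,0,1],[-0.034,-0.035,-0.015,0,0,0,1],[0,0,0,0,0,0,1],[0,0,0,0,0,0,1]],
  ],
)

```text
time: 2.6
ee_pos: [0.4453, 0.0845, 0.3992]
eef_rot: [0.151, 0.988, 0.0, 0.0]
ft_force: [-0.1, 1.3, -0.3]
width: 0.0869
grip_force: 0.0
```

```bash
python3 - <<'E'
from fit import *
s=r.read_state();print(s['time'],s['ee_pos'],s['eef_rot'])
c=cam('wrist');im=r.camera('wrist')
np.savez('w1.npz',K=c[0],R=c[1],t=c[2]);print(r.camera_info('wrist')['T_tool_cam'])
pb=np.load('pb.npy');save('w1raw',im)
im=cv2.resize(im,None,fx=1.42,fy=1.42);save('w1',im)
for q in ['fence','end_stop','ram_face','guide_block','bush_top','press']: print(q,[(np.round(d['at'],1).tolist(),round(d['conf'],2)) for d in r.place_of('wrist',q)][:3])
E
```

```text
2.6 [0.4453 0.0845 0.3992] [0.1515 0.9885 0.0005 0.0002]
[[ 0.0005 -0.9597 -0.2811  0.0778]
 [ 1.      0.0005  0.      0.0004]
 [ 0.0001 -0.2811  0.9597 -0.1623]
 [ 0.      0.      0.      1.    ]]
fence [([229.7, 276.2], 0.95)]
end_stop []
ram_face [([222.8, 254.2], 0.57)]
guide_block [([252.2, 239.5], 0.65)]
bush_top [([222.5, 256.9], 0.7)]
press [([187.5, 277.7], 0.84)]
```

View pics/w1.png

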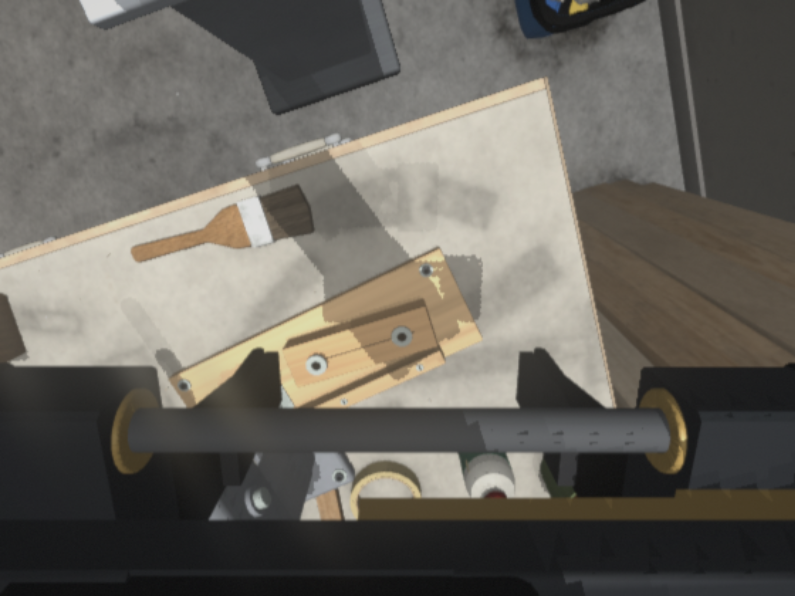

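```bash
cat > m.py <<'E'
from fit import *
z=np.load('w1.npz');c=(z['K'],z['R'],z['t'])
P=lambda u,v,h:onz(c,(u/1.42-.15,v/1.42-.15),h)
A=P(437,247,.018);B=P(481,340,.018);D=P(172,377,.018)
print('FL,BL,FR',A,B,D,np.linalg.norm(A-B),np.linalg.norm(A-D))
yaw=np.arctan2(-(A-D)[0],(A-D)[1]);print('yaw',yaw,np.arctan2((B-A)[1],(B-A)[0]))
for n,L in(('FL',(-78,280)),('BL',(47,280)),('FR',(-78,-90))): print(n, tf([0,0,yaw],(L[0],L[1],0))[0,:2])
def org(yaw): return np.mean([Q[:2]-tf([0,0,yaw],(L[0],L[1],0))[0,:2] for Q,L in((A,(-78,280)),(B,(47,280)),(D,(-78,-90)))],0)
print(org(yaw))
T=[P(*q,.053) for q in((430,303),(442,360),(284,345))];print('block top FL BL FR',T,np.linalg.norm(T[0]-T[1]),np.linalg.norm(T[0]-T[2]))
h=P(402,337,.057);pr=P(316,365,.067);print('bushes',h,pr,np.linalg.norm((h-pr)[:2]))
p=np.r_[org(yaw),yaw];d=(h-pr);by=np.arctan2(-d[0],d[1]);c0=(h+pr)/2
inv=lambda q:tf([0,0,-yaw],np.array([[*(q[:2]-p[:2])*1000,0]]))[0,:2]*1000
print('block c',c0,by,'in press',inv(c0),by-yaw,[inv(t) for t in T])
np.save('p.npy',p)
E
python3 m.py
```

```text
FL,BL,FR [0.4786 0.1205 0.018 ] [0.603  0.1396 0.018 ] [ 0.5364 -0.2353  0.018 ] 0.1258675058824534 0.3605050268564301
yaw 0.16099764804866773 0.15235735913109796
FL [-0.1219  0.2639]
BL [0.0015 0.2839]
FR [-0.0626 -0.1013]
[ 0.6003 -0.1405]
block top FL BL FR [array([0.5292, 0.0951, 0.053 ]), array([0.5984, 0.089 , 0.053 ]), array([ 0.5274, -0.076 ,  0.053 ])] 0.06946734443653477 0.17106952537865636
bushes [0.5566 0.0543 0.057 ] [ 0.556  -0.0456  0.067 ] 0.09993841808323356
block c [0.5563 0.0043 0.062 ] -0.00571601227621757 in press [-20.2305 150.059 ] -0.1667136603248853 [array([-32.451 , 243.9948]), array([ 34.8852, 226.9201]), array([-61.6072,  75.4283])]
```

>>> drive_tool(
  moves=[
    [[0,0,0.04,0,0,-0.115,1],[0,0,0.04,0,0,-0.115,1],[0,0,0.04,0,0,-0.115,1],[0,0,0.04,0,0,-0.115,1],[-0.005,-0.018,0.03,0,0,0,1],[-0.005,-0.018,0.03,0,0,0,1],[-0.005,-0.018,0.03,0,0,0,1],[-0.005,-0.018,0.03,0,0,0,1],[-0.005,-0.018,0.03,0,0,0,1],[0,0,0.03,0,0,0,1]],
  ],
)

```text
time: 3.95
ee_pos: [0.4846, -0.0017, 0.0578]
eef_rot: [-0.078, 0.997, -0.001, 0.0]
ft_force: [-0.1, 0.8, 0.4]
width: 0.0872
grip_force: 0.0
```

```bash
cat > st.py <<'E'
from fit import *
p=np.array([.600,-.139,.157])
s=r.read_state();M=R.from_quat(s['eef_rot']).as_matrix();d=s['ee_pos'][:2]-p[:2];c,n=np.cos(p[2]),np.sin(p[2])
print('t',round(s['time'],2),'press mm',np.array([c*d[0]+n*d[1],-n*d[0]+c*d[1],s['ee_pos'][2]])*1000,'tool-y yaw rel',np.arctan2(-M[0,1],M[1,1])-p[2],'F',s['ft_force'])
E
python3 st.py
```

```text
t 3.95 press mm [-92.5414 153.6325  57.8029] tool-y yaw rel -0.0008964606292915789 F [-0.1188  0.7766  0.3836]
```

>>> drive_tool(
  moves=[
    [[0,0,0,0,0,0,1],[0,0,0,0,0,0,1],[-0.005,0,0,0,0,0,1],[-0.007,0,0,0,0,0,1],[-0.007,0,0,0,0,0,1],[-0.007,0,0,0,0,0,1],[-0.007,0,0,0,0,0,1],[-0.007,0,0,0,0,0,1],[-0.005,0,0,0,0,0,1],[0,0,0,0,0,0,1]],
  ],
)

```text
time: 4.95
ee_pos: [0.5288, 0.0074, 0.0587]
eef_rot: [-0.079, 0.997, -0.0, -0.0]
ft_force: [0.3, 0.5, -0.9]
width: 0.0873
grip_force: 0.0
```

>>> drive_tool(
  moves=[
    [[-0.004,0,0,0,0,0,1],[-0.003,0,0,0,0,0,1],[-0.002,0,0,0,0,0,1],[0,0,0,0,0,0,1]],
  ],
)

```text
time: 5.35
ee_pos: [0.5374, 0.0089, 0.0588]
eef_rot: [-0.079, 0.997, 0.0, 0.0]
ft_force: [-0.8, -0.5, 0.1]
width: 0.0873
grip_force: 0.3
```

```bash
python3 st.py
```

```text
t 5.35 press mm [-38.709  155.852   58.7977] tool-y yaw rel 0.0013196993205854546 F [-0.79   -0.4816  0.1438]
```

>>> drive_tool(
  moves=[
    [[0.03,0,0,0,0,0,1],[0.023,0,0,0,0,0,1],[0,0,0.016,0,0,0,1],[0,0,0.015,0,0,0,1],[0,0,0,0,0,0,1],[-0.007,0,0,0,0,0,1],[-0.007,0,0,0,0,0,1],[-0.007,0,0,0,0,0,1],[-0.007,0,0,0,0,0,1],[-0.007,0,0,0,0,0,1]],
  ],
)

```text
time: 6.35
ee_pos: [0.5204, 0.0062, 0.028]
eef_rot: [-0.079, 0.997, 0.0, 0.0]
ft_force: [-0.0, -0.8, -0.2]
width: 0.0872
grip_force: 0.0
```

>>> drive_tool(
  moves=[
    [[-0.006,0,0,0,0,0,1],[-0.005,0,0,0,0,0,1],[-0.004,0,0,0,0,0,1],[-0.003,0,0,0,0,0,1],[0,0,0,0,0,0,1]],
  ],
)

```text
time: 6.85
ee_pos: [0.5376, 0.0089, 0.0278]
eef_rot: [-0.079, 0.997, 0.0, 0.0]
ft_force: [-1.0, 0.5, -0.1]
width: 0.0868
grip_force: 0.0
```

```bash
python3 st.py
```

```text
t 6.85 press mm [-38.5034 155.8716  27.7733] tool-y yaw rel 0.001351428949185468 F [-1.0017  0.4606 -0.1133]
```

>>> drive_tool(
  moves=[
    [[-0.003,0,0,0,0,0,1],[-0.002,0,0,0,0,0,1],[0,0,0,0,0,0,1]],
  ],
)

```text
time: 7.15
ee_pos: [0.5405, 0.0095, 0.0274]
eef_rot: [-0.079, 0.997, 0.0, -0.002]
ft_force: [-9.4, 1.2, 6.3]
width: 0.0867
grip_force: 4.5
```

>>> drive_tool(
  moves=[
    [[-0.002,0,0,0,0,0,1],[-0.001,0,0,0,0,0,1],[0,0,0,0,0,0,1]],
  ],
)

```text
time: 7.45
ee_pos: [0.5406, 0.0093, 0.0268]
eef_rot: [-0.078, 0.997, 0.0, -0.005]
ft_force: [-21.2, -1.8, 13.5]
width: 0.087
grip_force: 10.4
```

```bash
python3 st.py; python3 - <<'E'
from h import *
im=r.camera('side');save('side2',cv2.resize(im[200:410,180:420],None,fx=2.8,fy=2.8,interpolation=cv2.INTER_CUBIC))
E
```

```text
t 7.45 press mm [-35.469  155.727   26.7524] tool-y yaw rel -0.0010635481808483616 F [-21.1836  -1.8319  13.5094]
```

View pics/side2.png

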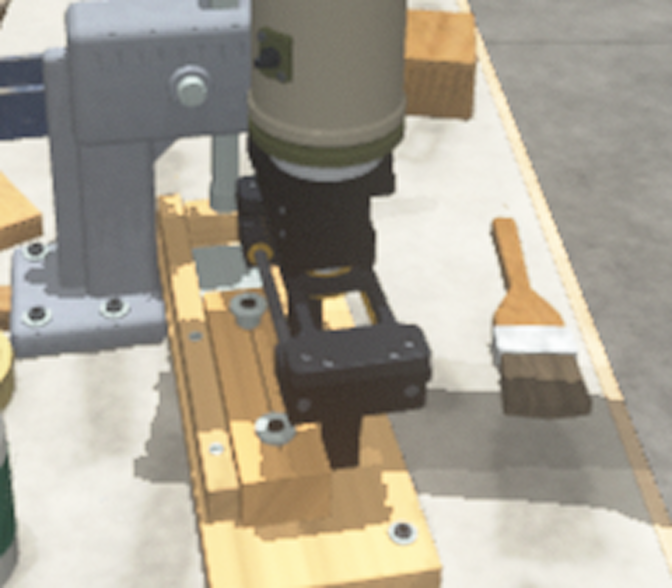

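```bash
python3 - <<'E'
from h import *
print(r.read_state()['joint_positions'])
c=cam('side');print('bottle',onz(c,(165,410),0),onz(c,(157,320),.13)); print(c[2].shape)
E
```

```text
[-0.59113956  0.3986053   0.58008736  1.90388619 -0.27028433  0.92659016
  1.84584697]
bottle [0.74058514 0.11683798 0.        ] [0.74936972 0.06715391 0.13      ]
(3,)
```

>>> drive_tool(
  moves=[
    [[0.01,0,0,0,0,0,1],[0.02,0.02,0,0,0,0,0.5],[0.01,0.04,-0.04,0,0,0,0],[0,0.045,-0.02,0,0,0,0],[0,0,0,0,0,0,0]],
  ],
)

```text
time: 8.0
ee_pos: [0.492, 0.1096, 0.0855]
eef_rot: [-0.083, 0.997, 0.002, 0.003]
ft_force: [0.6, -1.0, -0.4]
width: 0.0629
grip_force: 0.0
```

```bash
python3 st.py
```

```text
t 8.0 press mm [-67.7982 262.3997  85.4614] tool-y yaw rel 0.00921436577739157 F [ 0.5588 -1.0189 -0.4359]
```

>>> drive_tool(
  moves=[
    [[0,0,0,0,0,-0.145,0],[0,0,0,0,0,-0.145,0],[0,0,0,0,0,-0.145,0],[0,0,0,0,0,-0.145,0],[0,0,0,0,0,-0.145,0],[0,0,0,0,0,-0.145,0],[0,0,0,0,0,-0.145,0],[0,0,0,0,0,-0.145,0],[0,0,0,0,0,-0.145,0],[0,0,0,0,0,-0.145,0]],
  ],
)

```text
time: 9.0
ee_pos: [0.4881, 0.0998, 0.0748]
eef_rot: [-0.617, 0.787, 0.001, -0.01]
ft_force: [-0.0, -0.2, -0.8]
width: 0.0005
grip_force: 0.0
```

>>> drive_tool(
  moves=[
    [[0,0,0,0,0,-0.12,0],[0,-0.033,0,0,0,0,0],[0,-0.033,0,0,0,0,0],[0,0,0,0,0,0,0]],
  ],
)

```text
time: 9.4
ee_pos: [0.5545, 0.083, 0.0702]
eef_rot: [-0.632, 0.775, 0.001, -0.013]
ft_force: [-0.2, 0.0, -1.1]
width: 0.0005
grip_force: 0.0
```

```bash
python3 st.py;python3 -c "
from h import *
print(r.read_state()['joint_positions'])"
```

```text
t 9.4 press mm [-10.1751 226.4202  70.1509] tool-y yaw rel 1.2112203478519503 F [-0.2036  0.0457 -1.0545]
[ 0.05150834  0.36790288 -0.34188729  1.76711837  0.14804602  1.05584379
  2.59367313]
```

>>> drive_tool(
  moves=[
    [[-0.03,0,-0.03,0,0,0.146,0],[-0.03,0,0,0,0,0.146,0],[0,0,0,0,0,0.146,0],[0,0,0,0,0,0.146,0],[0,0,0,0,0,0.146,0],[0,0,0,0,0,0.146,0],[0,0,0,0,0,0.146,0],[0,0,0,0,0,0.146,0],[0,0,0,0,0,0.146,0],[0,0,0,0,0,0.146,0]],
  ],
)

```text
time: 10.4
ee_pos: [0.5677, 0.1435, 0.0991]
eef_rot: [0.047, 0.999, -0.008, -0.011]
ft_force: [-0.5, 0.0, 0.3]
width: 0.0004
grip_force: 0.0
```

>>> drive_tool(
  moves=[
    [[0,0,0,0,0,0.146,0],[0,0,0,0,0,0.146,0],[0,0,0,0,0,0.146,0],[0,0,0,0,0,0.146,0],[0,0,0,0,0,0.146,0],[0,0,0,0,0,0.146,0],[0,0,0,0,0,0.146,0],[0,0,0,0,0,0.146,0],[0,0,0,0,0,0.146,0],[0,0,0,0,0,0,0]],
  ],
)

```text
time: 11.4
ee_pos: [0.5677, 0.1436, 0.0992]
eef_rot: [0.646, 0.764, -0.013, -0.004]
ft_force: [-0.3, -0.1, 0.2]
width: 0.0007
grip_force: 0.0
```

```bash
python3 st.py;python3 -c "
from h import *
print(r.read_state()['joint_positions'])"
```

```text
t 11.4 press mm [ 12.2801 284.2016  99.1798] tool-y yaw rel -1.5608200927279345 F [-0.32   -0.0504  0.2142]
[-0.38605306  0.36101794  0.06858721  1.69358859 -0.01938724  1.11483893
 -0.14565962]
```

>>> drive_tool(
  moves=[
    [[-0.011,-0.013,0.023,0,0,0,0],[-0.011,0,0.023,0,0,0,0],[0,0,0.023,0,0,0,0],[0,0,0,0,0,0,0],[-0.008,0,0,0,0,0,0],[-0.008,0.0003,0,0,0,0,0],[-0.008,0.0003,0,0,0,0,0],[-0.008,0.0003,0,0,0,0,0],[-0.008,0.0003,0,0,0,0,0],[-0.008,0.0003,0,0,0,0,0]],
  ],
)

```text
time: 12.4
ee_pos: [0.5669, 0.071, 0.0317]
eef_rot: [0.645, 0.764, -0.013, -0.004]
ft_force: [-1.0, 2.6, 0.7]
width: 0.0002
grip_force: 1.4
```

>>> drive_tool(
  moves=[
    [[-0.01,0.0003,0,0,0,0,0],[-0.01,0.0003,0,0,0,0,0],[-0.01,0.0003,0,0,0,0,0],[-0.01,0.0003,0,0,0,0,0],[-0.008,0.0003,0,0,0,0,0],[-0.005,0.0003,0,0,0,0,0],[0,0,0,0,0,0,0]],
  ],
)

```text
time: 13.1
ee_pos: [0.5777, 0.0182, 0.032]
eef_rot: [0.645, 0.764, -0.014, -0.004]
ft_force: [0.4, 0.1, 0.1]
width: 0.0002
grip_force: 0.0
```

```bash
python3 st.py
```

```text
t 13.1 press mm [  2.5751 158.78    31.96  ] tool-y yaw rel -1.5602306453225765 F [0.3711 0.1377 0.1464]
```

>>> drive_tool(
  moves=[
    [[-0.005,0,0,0,0,0,0],[-0.004,0,0,0,0,0,0],[-0.003,0,0,0,0,0,0],[-0.002,0,0,0,0,0,0],[0,0,0,0,0,0,0]],
  ],
)

```text
time: 13.6
ee_pos: [0.5798, 0.0053, 0.0321]
eef_rot: [0.645, 0.764, -0.014, -0.004]
ft_force: [0.1, -0.1, 0.3]
width: 0.0004
grip_force: 0.0
```

>>> drive_tool(
  moves=[
    [[-0.002,0,0,0,0,0,0],[-0.001,0,0,0,0,0,0],[0,0,0,0,0,0,0]],
  ],
)

```text
time: 13.9
ee_pos: [0.5803, 0.0027, 0.0321]
eef_rot: [0.645, 0.764, -0.013, -0.004]
ft_force: [-1.2, 0.7, -0.3]
width: 0.0007
grip_force: 0.3
```

```bash
python3 st.py
```

```text
t 13.9 press mm [  2.6743 143.0379  32.1287] tool-y yaw rel -1.5589531328936044 F [-1.1972  0.6511 -0.3096]
```

>>> drive_tool(
  moves=[
    [[-0.002,0,0,0,0,0,0],[-0.002,0,0,0,0,0,0],[0,0,0,0,0,0,0]],
  ],
)

```text
time: 14.2
ee_pos: [0.5804, 0.0023, 0.0321]
eef_rot: [0.644, 0.765, -0.012, -0.006]
ft_force: [-3.1, 10.7, 3.1]
width: 0.0006
grip_force: 5.5
```

>>> drive_tool(
  moves=[
    [[-0.002,0,0,0,0,0,0],[-0.001,0,0,0,0,0,0],[0,0,0,0,0,0,0]],
  ],
)

```text
time: 14.5
ee_pos: [0.5804, 0.0022, 0.0321]
eef_rot: [0.643, 0.766, -0.012, -0.007]
ft_force: [-6.2, 17.5, 4.5]
width: 0.0006
grip_force: 9.5
```

```bash
python3 st.py; python3 - <<'E'
from h import *
im=r.camera('side');save('side3',cv2.resize(im[180:390,180:420],None,fx=2.8,fy=2.8,interpolation=cv2.INTER_CUBIC))
E
```

```text
t 14.5 press mm [  2.7472 142.4862  32.1413] tool-y yaw rel -1.554378773627243 F [-6.1961 17.4678  4.546 ]
```

View pics/side3.png

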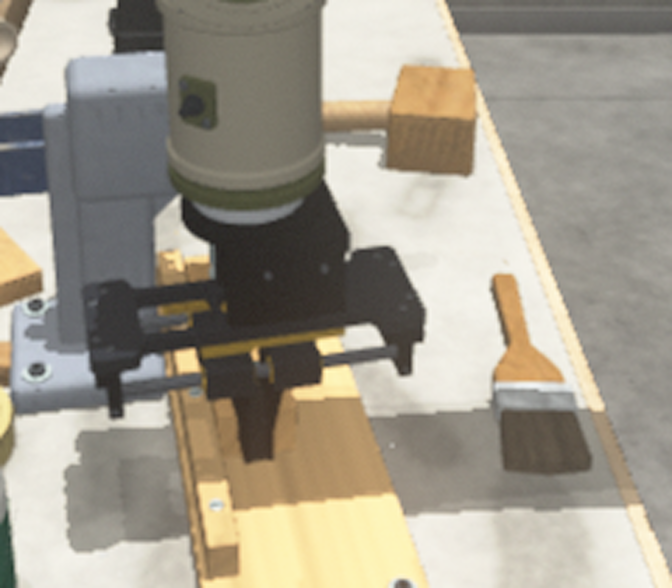

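>>> drive_tool(
  moves=[
    [[0.015,0,0,0,0,0,0],[0.005,-0.035,0,0,0,0,0],[0,-0.043,0,0,0,0,0],[-0.025,0,0,0,0,0,0],[-0.03,0,0,0,0,0,0],[0,0.01,0,0,0,0,0],[0,0.008,0,0,0,0,0],[0,0.006,0,0,0,0,0],[0,0.003,0,0,0,0,0],[0,0,0,0,0,0,0]],
  ],
)

```text
time: 15.55
ee_pos: [0.5373, -0.0464, 0.0337]
eef_rot: [0.644, 0.765, -0.014, -0.004]
ft_force: [0.1, 0.9, 0.2]
width: 0.0003
grip_force: 0.0
```

```bash
python3 st.py
```

```text
t 15.55 press mm [-47.4705 101.2842  33.6641] tool-y yaw rel -1.5577020860943993 F [0.1492 0.9029 0.1926]
```

>>> drive_tool(
  moves=[
    [[0,0.003,0,0,0,0,0],[0,0.002,0,0,0,0,0],[0,0.002,0,0,0,0,0],[0,0,0,0,0,0,0]],
  ],
)

```text
time: 15.95
ee_pos: [0.5441, -0.0459, 0.0337]
eef_rot: [0.645, 0.764, -0.013, -0.004]
ft_force: [-0.1, 0.4, 0.1]
width: 0.0006
grip_force: 0.0
```

>>> drive_tool(
  moves=[
    [[0,0.002,0,0,0,0,0],[0,0.002,0,0,0,0,0],[0,0,0,0,0,0,0]],
  ],
)

```text
time: 16.25
ee_pos: [0.5481, -0.0453, 0.0336]
eef_rot: [0.645, 0.764, -0.013, -0.004]
ft_force: [0.8, -0.3, -0.3]
width: 0.0004
grip_force: 0.0
```

```bash
python3 st.py
```

```text
t 16.25 press mm [-36.6179 100.6694  33.6102] tool-y yaw rel -1.5588392497942045 F [ 0.7971 -0.283  -0.257 ]
```

>>> drive_tool(
  moves=[
    [[0,0.002,0,0,0,0,0],[0,0.002,0,0,0,0,0],[0,0,0,0,0,0,0]],
  ],
)

```text
time: 16.55
ee_pos: [0.5505, -0.045, 0.0332]
eef_rot: [0.645, 0.764, -0.015, -0.005]
ft_force: [-6.8, -0.2, 3.6]
width: 0.0007
grip_force: 3.4
```

>>> drive_tool(
  moves=[
    [[0,0.002,0,0,0,0,0],[0,0.002,0,0,0,0,0],[0,0,0,0,0,0,0]],
  ],
)

```text
time: 16.85
ee_pos: [0.5505, -0.045, 0.0326]
eef_rot: [0.645, 0.764, -0.017, -0.008]
ft_force: [-24.7, -1.2, 19.4]
width: 0.0004
grip_force: 13.5
```

```bash
python3 st.py
```

```text
t 16.85 press mm [-34.1649 100.6123  32.6435] tool-y yaw rel -1.5603003098657222 F [-24.7289  -1.1519  19.4054]
```

>>> drive_tool(
  moves=[
    [[0,-0.02,0,0,0,0,0],[0,-0.035,0,0,0,0,0],[0,-0.03,-0.03,0,0,0,0],[0,0,-0.045,0,0,0,0],[0,0,-0.045,0,0,0,0],[0,0,-0.045,0,0,0,0],[0,0,-0.045,0,0,0,0],[0,0,-0.045,0,0,0,0],[0,0,-0.045,0,0,0,0],[0,0,0,0,0,0,0]],
  ],
)

```text
time: 17.85
ee_pos: [0.4812, -0.0537, 0.3417]
eef_rot: [0.645, 0.764, -0.01, -0.001]
ft_force: [0.0, -0.2, -1.2]
width: 0.0007
grip_force: 0.0
```

```bash
python3 st.py; python3 - <<'E'
from h import *
im=r.camera('side');save('side4',cv2.resize(im[180:390,180:420],None,fx=2.8,fy=2.8,interpolation=cv2.INTER_CUBIC))
for n in('scene','side'):
    if n=='scene': r.camera(n)
    for q in('lever_grip','lever_axis','guide_block','bush_top'): print(n,q,[(np.round(d['at'],1).tolist(),round(d['conf'],2)) for d in r.place_of(n,q)][:3])
E
```

```text
t 17.85 press mm [-104.0158  102.8293  341.7035] tool-y yaw rel -1.558920275284704 F [ 0.0362 -0.1823 -1.162 ]
scene lever_grip [([263.1, 191.7], 0.61)]
scene lever_axis [([309.3, 198.3], 0.67)]
scene guide_block [([313.6, 291.7], 0.73), ([273.8, 219.2], 0.56)]
scene bush_top [([317.4, 296.2], 0.59), ([282.6, 215.3], 0.43)]
side lever_grip [([310.5, 157.9], 0.61)]
side lever_axis [([243.4, 205.2], 0.9)]
side guide_block [([278.8, 251.2], 0.94), ([262.4, 312.0], 0.89), ([311.7, 157.6], 0.53)]
side bush_top [([278.8, 230.7], 0.49), ([259.0, 276.2], 0.42)]
```

View pics/side4.png

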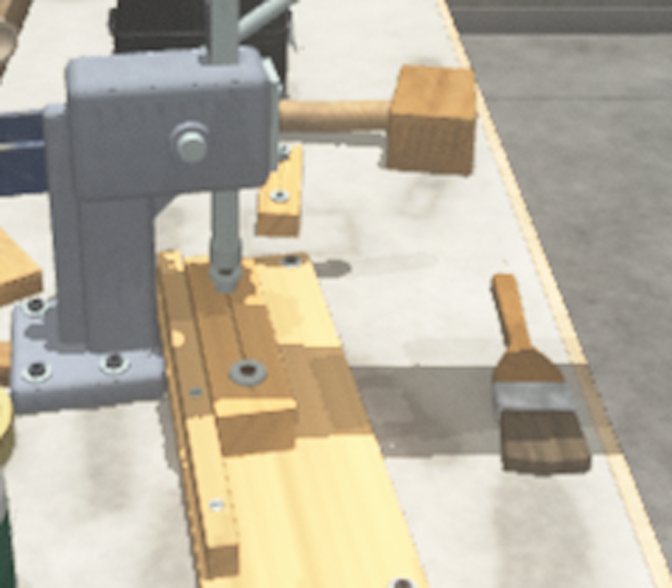

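```bash
python3 - <<'E'
from fit import *
a,b=cam('scene'),cam('side');p=np.array([.6,-.139,.157])
def tri(u,v):
    X=cv2.triangulatePoints(a[0]@np.c_[a[1],a[2]],b[0]@np.c_[b[1],b[2]],np.array(u,float).reshape(2,1),np.array(v,float).reshape(2,1))[:,0];return X[:3]/X[3]
for n,u,v in(('grip',(262.4,191.7),(308.6,157.7)),('axis',(309.3,196.5),(242.5,205.1)),('bush',(282.6,215.3),(259,276.2)),('block',(273.8,219.2),(262.4,312))):
    X=tri(u,v);d=X-np.r_[p[:2],0];print(n,X,tf([0,0,-p[2]],d[None]*1000)*1000)
print('pred',PT)
E
```

```text
grip [ 0.5028 -0.2226  0.2837] [[-109.0367  -67.4058  283.7019]]
axis [ 0.6332 -0.2102  0.1887] [[ 21.6498 -75.5576 188.713 ]]
bush [ 0.5999 -0.1363  0.069 ] [[ 0.3044  2.663  69.0202]]
block [ 0.5937 -0.0942  0.015 ] [[ 0.765  45.2532 15.0494]]
pred {'press': (0, 0, 0), 'fence': (25, 80, 18), 'end_stop': (2, -35, 18), 'lever_axis': (26, -70, 187), 'lever_grip': (np.float64(-114.30705453464532), -70, np.float64(282.989220477156)), 'ram_face': (0, 0, 75)}
```

>>> drive_tool(
  moves=[
    [[-0.0435,-0.004,0,0,0,0,0],[-0.0435,-0.004,0,0,0,0,0],[-0.0435,-0.005,0,0,0,0,0],[-0.0435,0,0,0,0,0,0],[0,0,0.015,0,0,0,0],[0,0,0,0,0,0,0],[0,0,0,0,0,0,0]],
  ],
)

```text
time: 19.05
ee_pos: [0.4953, -0.2267, 0.3226]
eef_rot: [0.644, 0.765, -0.014, -0.005]
ft_force: [-0.1, 0.0, -1.9]
width: 0.0002
grip_force: 0.0
```

```bash
python3 st.py; python3 - <<'E'
from h import *
im=r.camera('side');save('side5',cv2.resize(im[60:270,180:420],None,fx=2.8,fy=2.8,interpolation=cv2.INTER_CUBIC))
E
```

```text
t 19.05 press mm [-117.1192  -70.2451  322.6359] tool-y yaw rel -1.5577723815862798 F [-0.1108  0.0174 -1.9055]
```

View pics/side5.png

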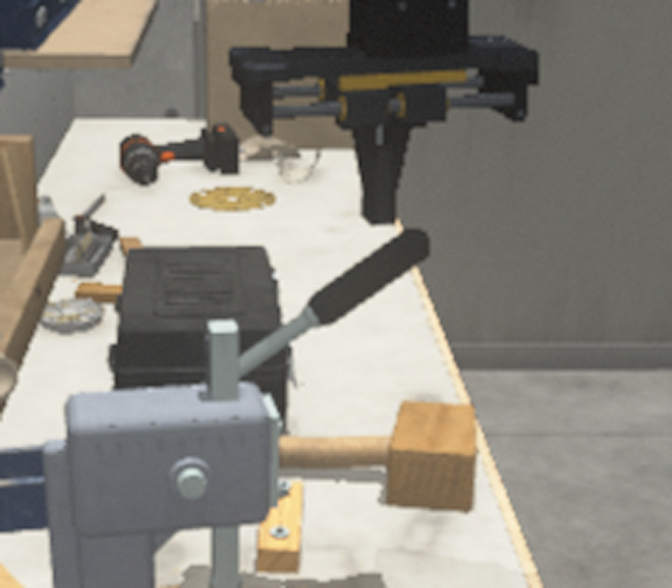

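>>> drive_tool(
  moves=[
    [[0,0,0.009,0,0,0,0],[0,0,0.009,0,0,0,0],[0,-0.004,0.0075,0,0,0,0],[0,-0.004,0.0075,0,0,0,0],[0,-0.004,0.0075,0,0,0,0],[0,-0.004,0.0075,0,0,0,0]],
  ],
)

```text
time: 19.7
ee_pos: [0.4781, -0.2308, 0.2748]
eef_rot: [0.645, 0.764, -0.013, -0.004]
ft_force: [0.1, 3.6, 4.2]
width: 0.0001
grip_force: 2.2
```

>>> drive_tool(
  moves=[
    [[0,-0.0025,0.008,0,0,0,0],[0,-0.0025,0.008,0,0,0,0],[0,-0.0025,0.008,0,0,0,0],[0,-0.0025,0.008,0,0,0,0]],
  ],
)

```text
time: 20.1
ee_pos: [0.4671, -0.2335, 0.2431]
eef_rot: [0.645, 0.764, -0.014, -0.004]
ft_force: [-2.1, 2.5, 4.5]
width: 0.0008
grip_force: 2.9
```

```bash
python3 st.py
```

```text
t 20.1 press mm [-146.0348  -72.5788  243.0611] tool-y yaw rel -1.559369120606077 F [-2.1457  2.4923  4.4999]
```

>>> drive_tool(
  moves=[
    [[-0.002,0,0,0,0,0,0],[-0.002,0,0,0,0,0,0],[0,0,0,0,0,0,0]],
  ],
)

```text
time: 20.4
ee_pos: [0.4687, -0.2373, 0.2439]
eef_rot: [0.645, 0.764, -0.013, -0.004]
ft_force: [0.0, 2.7, 5.2]
width: 0.0002
grip_force: 2.5
```

```bash
python3 st.py; python3 - <<'E'
from h import *
im=r.camera('scene');save('sc6',cv2.resize(im[130:270,190:370],None,fx=4,fy=4,interpolation=cv2.INTER_CUBIC))
E
```

```text
t 20.4 press mm [-145.0485  -76.5738  243.8931] tool-y yaw rel -1.5589088638401447 F [0.0413 2.6922 5.2079]
```

View pics/sc6.png

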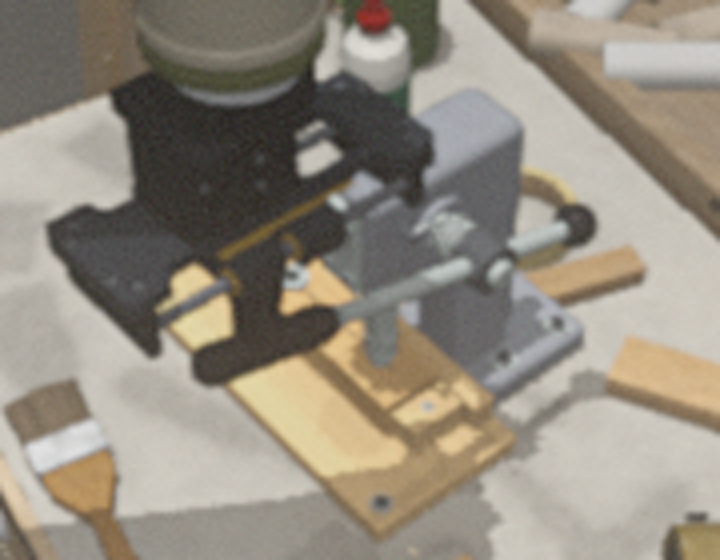

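>>> drive_tool(
  moves=[
    [[0.001,0,0.007,0,0,0,0],[0.001,0,0.007,0,0,0,0],[0,0,0.007,0,0,0,0]],
  ],
)

```text
time: 20.75
ee_pos: [0.4672, -0.2372, 0.2236]
eef_rot: [0.645, 0.764, -0.014, -0.003]
ft_force: [-6.9, -0.2, 13.1]
width: 0.0006
grip_force: 6.0
```

>>> drive_tool(
  moves=[
    [[0,0,0.007,0,0,0,0],[0,0,0.007,0,0,0,0],[0,0,0.007,0,0,0,0]],
  ],
)

```text
time: 21.05
ee_pos: [0.466, -0.2375, 0.2023]
eef_rot: [0.645, 0.764, -0.014, -0.004]
ft_force: [-9.7, 0.4, 13.2]
width: 0.0004
grip_force: 6.7
```

```bash
python3 st.py
```

```text
t 21.05 press mm [-147.7092  -76.3298  202.3291] tool-y yaw rel -1.5606379991686532 F [-9.7128  0.4499 13.1543]
```

>>> drive_tool(
  moves=[
    [[0,0.0007,0.007,0,0,0,0],[0,0.0007,0.007,0,0,0,0],[0,0.0007,0.006,0,0,0,0],[0,0.0007,0.006,0,0,0,0]],
  ],
)

```text
time: 21.45
ee_pos: [0.467, -0.2375, 0.1757]
eef_rot: [0.646, 0.764, -0.015, -0.005]
ft_force: [-12.4, 1.2, 13.3]
width: 0.0001
grip_force: 7.5
```

>>> drive_tool(
  moves=[
    [[0,0.0007,0.004,0,0,0,0],[0,0.0005,0.004,0,0,0,0],[0,0,0,0,0,0,0]],
  ],
)

```text
time: 21.75
ee_pos: [0.4686, -0.2373, 0.1676]
eef_rot: [0.645, 0.764, -0.015, -0.005]
ft_force: [-9.2, 0.3, 11.9]
width: 0.0004
grip_force: 6.7
```

```bash
python3 st.py
```

```text
t 21.75 press mm [-145.1855  -76.5081  167.599 ] tool-y yaw rel -1.5607100089189436 F [-9.1855  0.33   11.9247]
```

Near home; go on in small steps until the force climbs.

>>> drive_tool(
  moves=[
    [[0,0.0004,0.003,0,0,0,0],[0,0.0004,0.002,0,0,0,0],[0,0,0,0,0,0,0]],
  ],
)

```text
time: 22.05
ee_pos: [0.4692, -0.2372, 0.1628]
eef_rot: [0.645, 0.764, -0.015, -0.005]
ft_force: [-9.8, -0.5, 12.3]
width: 0.0005
grip_force: 7.1
```

>>> drive_tool(
  moves=[
    [[0,0.0004,0.002,0,0,0,0],[0,0.0004,0.002,0,0,0,0],[0,0,0,0,0,0,0]],
  ],
)

```text
time: 22.35
ee_pos: [0.4698, -0.2371, 0.1592]
eef_rot: [0.645, 0.764, -0.015, -0.005]
ft_force: [-13.1, 1.7, 18.9]
width: 0.0006
grip_force: 10.1
```

```bash
python3 st.py
```

```text
t 22.35 press mm [-143.9541  -76.5779  159.2313] tool-y yaw rel -1.560717468203573 F [-13.0604   1.7148  18.8933]
```

>>> drive_tool(
  moves=[
    [[0,0.0004,0.002,0,0,0,0],[0,0,0,0,0,0,0]],
  ],
)

```text
time: 22.55
ee_pos: [0.4701, -0.2372, 0.1575]
eef_rot: [0.646, 0.764, -0.015, -0.005]
ft_force: [-13.8, 1.7, 22.0]
width: 0.0007
grip_force: 11.9
```

>>> drive_tool(
  moves=[
    [[0,0.0004,0.002,0,0,0,0],[0,0,0,0,0,0,0]],
  ],
)

```text
time: 22.75
ee_pos: [0.4704, -0.2372, 0.1559]
eef_rot: [0.646, 0.764, -0.015, -0.005]
ft_force: [-15.9, 2.0, 24.9]
width: 0.0006
grip_force: 13.7
```

```bash
python3 st.py
```

```text
t 22.75 press mm [-143.333   -76.6841  155.864 ] tool-y yaw rel -1.5608982667985485 F [-15.8839   1.975   24.9424]
```

>>> drive_tool(
  moves=[
    [[0,0.0004,0.002,0,0,0,0],[0,0,0,0,0,0,0],[0,0,0,0,0,0,0]],
  ],
)

```text
time: 23.05
ee_pos: [0.4707, -0.2371, 0.1542]
eef_rot: [0.646, 0.764, -0.015, -0.005]
ft_force: [-16.7, 2.1, 26.4]
width: 0.0003
grip_force: 15.2
```

>>> drive_tool(
  moves=[
    [[0,0,-0.003,0,0,0,0],[0,0,-0.005,0,0,0,0],[0,0,-0.006,0,0,0,0],[0,0,-0.006,0,0,0,0],[0,0,-0.006,0,0,0,0],[0,0,-0.006,0,0,0,0],[0,0,-0.006,0,0,0,0]],
  ],
)

```text
time: 23.75
ee_pos: [0.4724, -0.2365, 0.1909]
eef_rot: [0.645, 0.764, -0.015, -0.004]
ft_force: [-6.0, -1.1, 7.2]
width: 0.0002
grip_force: 3.9
```

```bash
python3 st.py
```

```text
t 23.75 press mm [-141.2589  -76.3157  190.9242] tool-y yaw rel -1.5605763184815455 F [-5.9586 -1.1267  7.185 ]
```

>>> drive_tool(
  moves=[
    [[0,-0.0005,-0.007,0,0,0,0],[0,-0.0005,-0.007,0,0,0,0],[0,-0.0005,-0.007,0,0,0,0],[0,-0.0005,-0.007,0,0,0,0],[0,-0.0005,-0.007,0,0,0,0],[0,0,-0.007,0,0,0,0],[0,0.001,-0.007,0,0,0,0],[0,0.002,-0.007,0,0,0,0]],
  ],
)

```text
time: 24.55
ee_pos: [0.4754, -0.2342, 0.2468]
eef_rot: [0.645, 0.764, -0.014, -0.004]
ft_force: [4.6, -1.5, 3.6]
width: 0.0006
grip_force: 2.1
```

```bash
python3 st.py
```

```text
t 24.55 press mm [-137.9183  -74.5661  246.8268] tool-y yaw rel -1.559203602060651 F [ 4.6311 -1.4601  3.5542]
```

>>> drive_tool(
  moves=[
    [[0,0.002,-0.006,0,0,0,0],[0,0.002,-0.006,0,0,0,0],[0,0.0025,-0.006,0,0,0,0],[0,0.0025,-0.006,0,0,0,0],[0,0.003,-0.006,0,0,0,0],[0,0.003,-0.006,0,0,0,0]],
  ],
)

```text
time: 25.15
ee_pos: [0.4911, -0.2307, 0.2821]
eef_rot: [0.645, 0.764, -0.014, -0.004]
ft_force: [2.7, -0.5, 1.2]
width: 0.0007
grip_force: 1.4
```

>>> drive_tool(
  moves=[
    [[0,0.003,-0.005,0,0,0,0],[0,0.003,-0.005,0,0,0,0],[0,0.003,-0.005,0,0,0,0],[0,0,-0.004,0,0,0,0],[0,0,-0.004,0,0,0,0],[0,0,-0.004,0,0,0,0],[0,0,-0.004,0,0,0,0]],
  ],
)

```text
time: 25.85
ee_pos: [0.5001, -0.2289, 0.3127]
eef_rot: [0.645, 0.764, -0.014, -0.005]
ft_force: [0.3, -0.4, 0.8]
width: 0.0003
grip_force: 0.0
```

```bash
python3 st.py
```

```text
t 25.85 press mm [-112.7302  -73.2044  312.6894] tool-y yaw rel -1.5592445713518044 F [ 0.3145 -0.4091  0.7961]
```

>>> drive_tool(
  moves=[
    [[0,0,-0.03,0,0,0,0],[0,0,-0.04,0,0,0,0],[0,-0.03,-0.03,0,0,0,0],[0,-0.04,0,0,0,0,0],[0,-0.04,0,0,0,0,0],[0,0,0,0,0,0,0]],
  ],
)

```text
time: 26.45
ee_pos: [0.3903, -0.2482, 0.4173]
eef_rot: [0.647, 0.762, -0.013, -0.003]
ft_force: [0.6, 0.1, 1.0]
width: 0.0004
grip_force: 0.0
```

```bash
python3 - <<'E'
from fit import *
p=np.array([.6,-.139,.157]);D={};C={n:cam(n) for n in('scene','side')}
def near(n,q,g):
    L=[np.array(d['at']) for d in r.place_of(n,q)];return min(L,key=lambda u:np.linalg.norm(u-g)) if L else None
for n in C: save(n+'_end',r.camera(n))
for q,L in(('lever_grip',PT['lever_grip']),('bush_top',(0,0,57)),('guide_block',(0,50,18)),('ram_face',(0,0,75))):
    u=[near(n,q,proj(C[n],tf(p,L))[0]) for n in C]
    e=[proj(C[n],tf(p,L))[0] for n in C];print(q,u,'exp',e, 'bush proud exp' if q=='bush_top' else '', [proj(C[n],tf(p,(0,0,67)))[0] for n in C] if q=='bush_top' else '')
a=cv2.imread('pics/side_end.png')[180:390,180:420].astype(int)
b=cv2.resize(cv2.imread('pics/side4.png'),(240,210),interpolation=cv2.INTER_AREA).astype(int)
d=np.abs(a-b).max(2);d[:90]=0;ys,xs=np.where(d>60);print('changed px',len(xs),[(x+180,y+180) for x,y in zip(xs,ys)][:25])
print(r.read_state()['time'])
E
```

```text
lever_grip [array([266. , 191.2]), array([312.5, 156.3])] exp [array([262.3123, 193.2035]), array([311.9338, 157.8185])]  
bush_top [array([284.8, 218.6]), array([257.6, 280.1])] exp [array([283.9703, 218.4255]), array([259.9389, 280.8599])] bush proud exp [array([283.9225, 216.0107]), array([259.8945, 276.6189])]
guide_block [array([274.8, 217.3]), array([261.1, 314.3])] exp [array([273.1138, 217.4499]), array([263.8976, 312.4914])]  
ram_face [array([284.9, 213.7]), array([261.4, 274.2])] exp [array([283.8839, 214.0556]), array([259.8586, 273.1961])]  
changed px 5548 [(np.int64(276), np.int64(270)), (np.int64(277), np.int64(270)), (np.int64(278), np.int64(270)), (np.int64(279), np.int64(270)), (np.int64(290), np.int64(270)), (np.int64(291), np.int64(270)), (np.int64(292), np.int64(270)), (np.int64(293), np.int64(270)), (np.int64(294), np.int64(270)), (np.int64(295), np.int64(270)), (np.int64(296), np.int64(270)), (np.int64(297), np.int64(270)), (np.int64(298), np.int64(270)), (np.int64(299), np.int64(270)), (np.int64(300), np.int64(270)), (np.int64(301), np.int64(270)), (np.int64(302), np.int64(270)), (np.int64(303), np.int64(270)), (np.int64(304), np.int64(270)), (np.int64(305), np.int64(270)), (np.int64(306), np.int64(270)), (np.int64(307), np.int64(270)), (np.int64(308), np.int64(270)), (np.int64(309), np.int64(270)), (np.int64(310), np.int64(270))]
26.95
```

```bash
python3 -c "
from bench import r
print(r.close_job())"
```

```text
the job is handed in; nothing more can be done
None
```

I handed the job in at about 27 s; no verdict came back. The block is against the fence and the end stop, and the bush reads fully home in both cameras. The lever was eased up slowly to its rest, the nearby bystanders were not touched, and I did not re-check how snug the block sits after pressing.

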